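# Vacuum leak test of a bottle closure

## Task

Run the leak test on the bottle in the stand. First book it in: pick up the hand scanner, point it squarely at the barcode on the bottle from about 6 cm away and keep it still there for two seconds, then lay it gently back on its charging pad, right way up, and let go of it. Then take hold of the syringe's plunger, draw it out until the front edge of the black piston stands at the red ring, not well past it, and finish while still holding it there against the vacuum; leave the timer, beaker, marker pen and amber bottle where they are.

Things in the scene. Friction and masses are not known exactly. Their poses are not given: they have to be found in the camera images.
- scanner: loose hand-held barcode scanner, a stick 100 long (x) x 34 wide (y) x 26 high, 110 g: grey with an orange button on top; black head (x +28 to +50 mm, 40 wide, 30 high) with a dark red window at its front end. It reads by itself when aimed. Origin: centre of the underside; z up through the button. Grip it across the 34 mm, at the origin or up to 20 mm behind it
- window (a point): centre of the scanner's red reading window, at [50.5, 0, 15] mm in the scanner's frame; the scanner looks straight out along the scanner's +x
- charging_pad: black charging pad fixed on the bench, 150 (x) x 80 (y) x 8 high, lying flat, with a small green light at its -x edge; the scanner starts on it lying along the pad's x. Origin: centre of the underside (pad top is 8 mm above it)
- test_bottle: bottle under test, white with a blue cap, 54 mm diameter, 119 high, fixed in the stand, standing on the stand's 12 mm plate. Origin: centre of its underside; z up. A steel tube rises from its cap to 164 mm above the bench
- barcode: white sticker with black bars on the bottle's front, 38 wide x 30 high. Origin: the middle of the sticker, on the bottle's surface, about 62 mm above the bench. Its -x axis points straight out of the bottle, level (the side from which the scanner must look), y is level along the sticker, z up
- stand: stand fixed on the bench; origin on the bench, z up. Grey plate 96 (x) wide, y -105 to +180 mm, 12 high; bottle at y +135. A clear 31 mm syringe barrel lies level along y, axis at x 0, 80 mm above the bench, from y +58 to -75 mm; its two clamps rise to 106 mm. A white finger flange, 52 wide (x), 34 high, stands at the barrel's open end, y -75 to -78 mm
- plunger (a joint): how far the plunger is drawn out of the barrel, towards the stand's -y, in m: 0 home, 0.075 fully out. The vacuum pulls it back like a spring: about 1 N of rubbing plus 0.22 N for each mm (about 12 N at 50 mm). Let go, it runs back
- rod_grip (a point): the plunger's white rod outside the barrel, 12 x 12 mm across, level along the stand's y, 80 mm above the bench. The point: the grip point, on the rod's axis; axes as the stand's. The rod is bare for 22 mm towards -y, up to the 32 mm thumb disc, and (plunger home) 20 mm towards +y, up to the finger flange. Moves with the plunger. Grip from above, fingers on the rod's two x sides
- piston_edge (a point): centre of the front face (the stand's +y side, towards the bottle) of the black rubber piston seen inside the clear barrel; moves with the plunger; 134 mm from the plunger's grip point
- mark_ring: red ring 3 mm wide round the barrel, the mark to draw to; it does not move during the job, but sits 25 to 52 mm from the home position of the piston's front edge. Origin: its centre, on the barrel's axis; axes as the stand's
- timer: loose white bench timer, 42 x 68 x 54 high, bystander; origin at the centre of its underside
- beaker: loose small clear beaker, 50 mm diameter, 56 high, bystander; origin at the centre of its underside
- marker_pen: loose black and white marker pen lying on the bench, 17 x 135 x 16 high, along its y, bystander; origin at the middle of its underside
- amber_bottle: loose amber dropper bottle with black cap, 38 mm diameter, 91 high, bystander behind the stand; origin at the centre of its underside
There are look-alikes about, which are no part of the job. What is shaped like the scanner but green is not meant.

How it is judged (in metres and radians):
On the way, in this order (a step that is already met when the one before it is completed fails the run):
1. the held scanner looks squarely at the barcode and is kept still for a second (contact force between the fingers and scanner above 1 N and x of barcode in the frame of window between 0.03 and 0.15 m and y of barcode in the frame of window between -0.015 and 0.015 m and z of barcode in the frame of window between -0.015 and 0.015 m and x of window in the frame of barcode below -0.025 m and angle between the x axis of scanner and the x axis of barcode, either way round below 0.35 rad and linear speed of scanner below 0.025 m/s and angular speed of scanner below 0.25 rad/s), for 1 s.
2. the scanner lies right way up on its charging pad, let go (horizontal distance between scanner and charging_pad below 0.04 m and z of scanner in the frame of charging_pad below 0.013 m and angle between scanner's own z axis and vertical below 0.15 rad and contact force between the fingers and scanner below 0.1 N and linear speed of scanner below 0.02 m/s), for 0.2 s.
3. the gripped plunger is drawn until the piston's front edge stands at the red ring (contact force between the fingers and plunger above 2 N and y of piston_edge in the frame of mark_ring between -0.004 and 0.004 m), for 0.5 s.
At the end, for the whole second after the job is handed in: The program has ended with the fingers holding the plunger (contact force over 2 N), the piston's front edge within 4 mm of the middle of the red ring and still, and the scanner lies right way up on its charging pad, let go, its middle within 40 mm of the pad's (all of step 3 and velocity of joint plunger between -0.01 and 0.01 m/s and horizontal distance between scanner and charging_pad below 0.04 m and z of scanner in the frame of charging_pad below 0.013 m and angle between scanner's own z axis and vertical below 0.15 rad and linear speed of scanner below 0.02 m/s and contact force between the arm and scanner below 0.1 N); the arm keeps its last pose, push and grip.
It fails at once if the piston is drawn more than 12 mm past the red ring (y of piston_edge in the frame of mark_ring below -0.012 m).
It fails at once if the scanner is dropped (contact force between the fingers and scanner below 0.05 N and linear speed of scanner above 0.7 m/s).
It fails at once if the timer, beaker, marker pen or amber bottle is moved by more than 30 mm (distance of any of timer, beaker, marker_pen, amber_bottle from where it was at the start of the episode above 0.03 m).
It also fails if it takes over 61 s, if anything falls off the work surface, if the arm or the gripper's body presses on something with over 40 N, if the wrist force passes 120 N, or if a joint passes its speed limit or range.

## Robot

A 6-joint arm with a two-finger parallel gripper is mounted at the origin on a cart in front of the work surface, level with it; the furniture and walls round the work are solid. World frame = base frame: x ahead of the robot, y to its left, z up, the work surface at z = 0. Lengths are in m, angles in degrees, forces in N, time in s.
With the tool pointing down it reaches from about 0.4 to 0.825 m from the base axis. Payload 7 kg.
Tool frame: the origin (TCP) lies midway between the tips of the shut fingers; the grasp point (between the pads) lies 19 mm behind it; z points along the fingers, y is the line along which they close (so a half turn about z gives the same grasp; the last joint's range is limited). The gripper opens to 88 mm and grips with 3 to 60 N. Pads are 19 mm wide; open, the fingers measure 130 mm over their backs; the gripper's body (78 mm by 193 mm) begins 47 mm behind the grasp point.
Start: joints at [82.282, 20.546, 0.682, 0, -70.136, -16.507], TCP at [0.277, 0.616, 0.205] pointing down, gripper open.
Joint ranges: [-176.03, 176.03], [-82.01, 121.73], [-58.28, 71.71], [-173.87, 95.51], [-174.79, -0.11], [-173.66, 173.66]. Speed limits (degrees/s): [136.94, 136.94, 172.46, 180, 180, 180].

## Interface

Orientations are given as [roll, pitch, yaw] about the fixed x, y, z axes, in that order (R = Rz(yaw) Ry(pitch) Rx(roll)).
In Python, from plant import ctrl gives the robot as it stands. The module is installed in compiled form; this text tells all that it offers.
- The arm moves only by the tool send_rows, never from a script. Its argument "plan" is a list that holds one entry, the list of rows, each a list of 6 numbers: the shift along the tool's x, y, z in fractions of the full range, 1 being 30 cm, then the turn, a rotation vector about the tool's x, y, z in a scale on which 1.0 is 180 degrees. A call has 1 to 8 rows; each row is the pose to reach, as a shift and turn from the pose commanded when the call began, along the tool's axes at that moment; what a row does not reach only later rows make up. A row lasts 1/12 s, in which the tool goes at most 41.7 mm and 7.16 degrees, less where a joint would pass 70% of its speed; a pose out of reach is approached as far as the arm can. No shift or turn number may pass 1 either way. A call with a gripper value outside its range is refused whole. "fingers" is the opening, from 0 (shut) to 1 (fully open), set as the call begins (left out, the last holds). The fingers move at their own pace and stop on an object; the grip force is fixed at half the most. Time passes only in rows, so rows that repeat a pose let the fingers close. It gives the time, the measured TCP pose, the force, the opening and the grip force at its end, in the units of the state.
- ctrl.get_obs(): the state, without advancing time (a new reading comes with each control period).
- ctrl.snapshot(name): name is "scene" or "top" or "wrist"; returns a dict with "img" (400x640x3 uint8, red, green, blue), "K" (3x3 intrinsics, pixels), "pose" (4x4, takes a point from camera to world coordinates). Camera axes: x right, y down, z forward; pixel columns grow to the right and rows downward; lengths in m; the calibration is good to about 2 mm. A picture is of the moment at which its call begins. There is no depth.
- ctrl.close_job(): hands the job in; it is judged then, once.
The state is a dict: "clock": time; "joint_pos": joint angles; "qvel": joint speeds; "tau": joint torques, N m; "tool_pos": TCP position; "orientation": TCP orientation; "force": force on the tool from outside, world axes, zero at the start; "moment": the same for the moment, N m; "opening": finger opening in m; "gripper_force": force on a finger pad.
Only numpy, scipy, OpenCV 4.12 (cv2) and the standard library are available. Lean on these libraries where they do the work, as an engineer would, in place of code of your own. Each camera call takes 0.05 s, during which the arm holds its last target. There are 200 camera calls.

## Working session

There is one attempt and no reset: what is moved stays moved. The work goes in short steps, Python scripts to look and compute and a tool call to move; the robot and the scene stay as the last step left them, time stands still between calls to the robot, and variables do not carry over. Pictures are saved under pics/ and viewed, at most 10 in all, crops included, and the job is handed in when it is done.

Besides the shell and the picture viewer there is one more tool, called by a JSON object that holds its "api" and its "payload". send_rows: Moves the arm, as the interface text tells. Its arguments: {"type":"object","properties":{"plan":{"type":"array","items":{"type":"array","items":{"type":"array","items":{"type":"number"}}}},"fingers":{"type":"number"}},"required":["plan"]}

```bash
mkdir -p pics
cat > h.py <<'E'
import numpy as np, cv2, pickle
from plant import ctrl
def snap(n,f):
    s=ctrl.snapshot(n); pickle.dump(s,open(f'pics/{f}.pkl','wb')); cv2.imwrite(f'pics/{f}.png',s['img'][:,:,::-1]); return s
def ld(f): return pickle.load(open(f'pics/{f}.pkl','rb'))
def ray(f,u,v,z):
    s=ld(f); K=np.array(s['K']);P=np.array(s['pose']); d=P[:3,:3]@np.linalg.solve(K,[u,v,1]); o=P[:3,3]
    return o+d*(z-o[2])/d[2]
def proj(f,p):
    s=ld(f); K=np.array(s['K']);P=np.array(s['pose']); c=P[:3,:3].T@(np.array(p)-P[:3,3]); q=K@c; return q[:2]/q[2]
E
python3 - <<'E'
from h import *
np.set_printoptions(precision=3,suppress=True)
a=snap('scene','s0')['img'];b=snap('top','t0')['img']
for f in('s0','t0'):
    s=ld(f);print(np.array(s['K']).round(1).tolist(),np.array(s['pose']).round(3).tolist())
print(ctrl.get_obs())
E
```

```text
[[412.0, 0.0, 318.5], [0.0, 412.0, 196.3], [0.0, 0.0, 1.0]] [[0.791, -0.362, 0.493, 0.037], [-0.611, -0.448, 0.652, -0.698], [-0.015, -0.817, -0.576, 0.727], [0.0, 0.0, 0.0, 1.0]]
[[397.0, 0.0, 320.6], [0.0, 397.0, 196.5], [0.0, 0.0, 1.0]] [[0.007, -0.991, 0.131, 0.438], [-1.0, -0.003, 0.026, 0.038], [-0.026, -0.131, -0.991, 1.015], [0.0, 0.0, 0.0, 1.0]]
{'clock': 0.1, 'joint_pos': array([ 82.281,  20.59 ,   0.639,  -0.016, -70.136, -16.508]), 'qvel': array([-0.073, -0.009,  0.084,  0.043, -0.013,  0.086]), 'tau': array([ -0.001, -58.416,  29.375,   7.016,   0.01 ,  -0.   ]), 'tool_pos': array([0.277, 0.615, 0.204]), 'orientation': array([179.913,  -0.01 , -24.232]), 'force': array([ 0.515, -0.27 ,  0.712]), 'moment': array([ 0.012, -0.021,  0.042]), 'gripper_force': 0.0, 'opening': 0.08783453715369996}
```

View pics/s0.png

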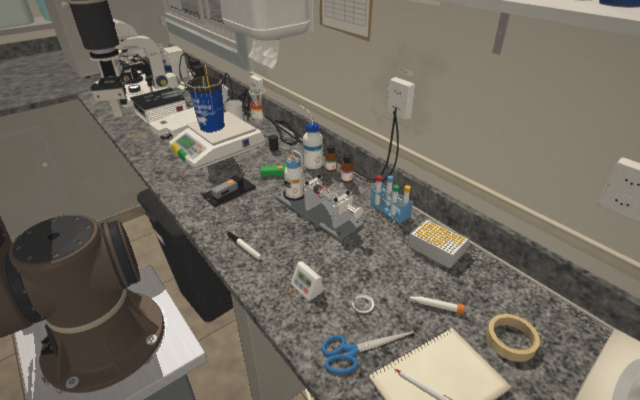

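View pics/t0.png

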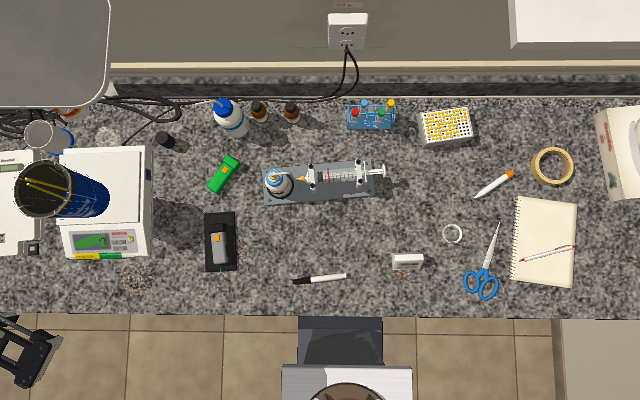

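The top view shows the scanner on its pad at about (219,242), the stand at about (320,183), the test bottle at (278,182) and the green decoy at (223,174). I'll enlarge the top and scene views.

Run:
```python
from h import *
a=cv2.imread('pics/t0.png')
cv2.imwrite('pics/t0a.png',cv2.resize(a[150:280,195:395],None,fx=4,fy=4,interpolation=cv2.INTER_CUBIC))
a=cv2.imread('pics/s0.png')
cv2.imwrite('pics/s0a.png',cv2.resize(a[120:250,195:370],None,fx=4.5,fy=4.5,interpolation=cv2.INTER_CUBIC))
```

```text
(no output)
```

View pics/t0a.png

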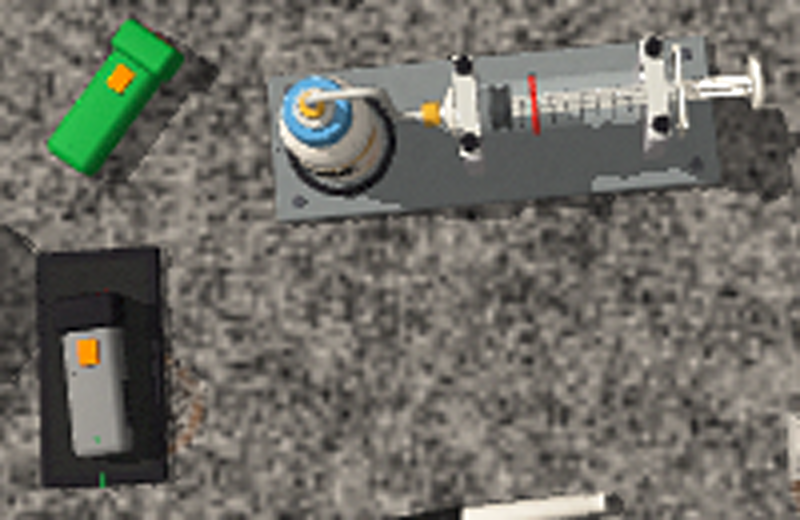

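View pics/s0a.png

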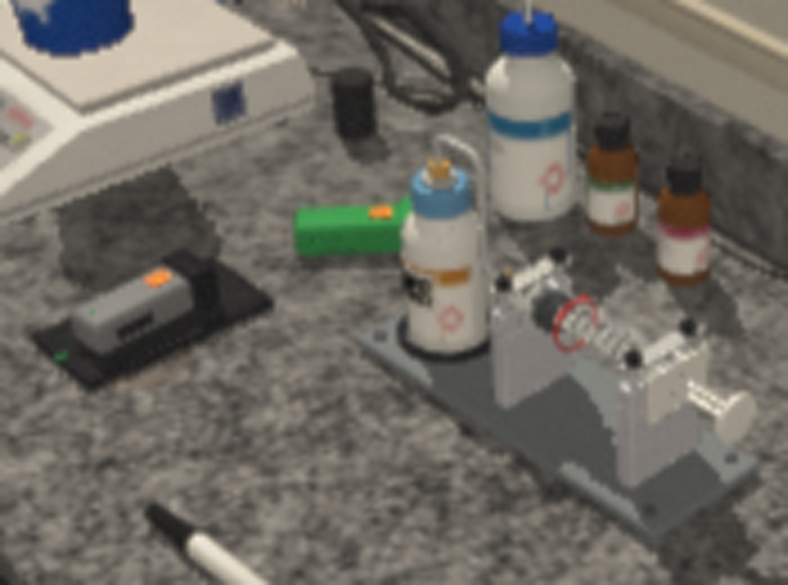

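Enlarged top view: pad corners at crop (38,253), (158,248), (168,480) and (43,487). Plate corners are at (270,75), (706,38), (719,185) and (280,220). The red ring is at (534,103), the piston's front edge at about (491,105), and the barcode bars at about (333,172). In the scene crop the barcode is at (416,285).

Run:
```python
from h import *
np.set_printoptions(precision=4,suppress=True)
T=lambda u,v,z: ray('t0',195+u/4-.375,150+v/4-.375,z)
S=lambda u,v,z: ray('s0',195+u/4.5-.39,120+v/4.5-.39,z)
pad=np.array([T(*p,.008) for p in [(38,253),(158,248),(168,480),(43,487)]])
print('pad',pad[:,:2].tolist(),pad.mean(0)); d=(pad[0]+pad[1]-pad[2]-pad[3]);print('yaw',np.degrees(np.arctan2(d[1],d[0])),np.linalg.norm(d)/2)
pl=np.array([T(*p,.012) for p in [(270,75),(706,38),(719,185),(280,220)]])
d=pl[0]+pl[3]-pl[1]-pl[2]; d/=2; L=np.linalg.norm(d[:2]); yaw=np.arctan2(d[1],d[0])-np.pi/2
print('plate',pl.mean(0),L,'yaw',np.degrees(yaw))
R=np.array([[np.cos(yaw),-np.sin(yaw),0],[np.sin(yaw),np.cos(yaw),0],[0,0,1]])
o=pl.mean(0)-R@[0,37.5e-3,0]; o[2]=0
print('stand o',o,'bottle',o+R@[0,.135,0],'rod', o+R@[0,-.098,.08])
st=lambda p:R.T@(p-o)
sc=np.array([T(*p,.034) for p in [(63,335),(122,325),(131,450),(75,457)]])
d=sc[0]+sc[1]-sc[2]-sc[3]; print('scan',sc.mean(0),'yaw',np.degrees(np.arctan2(d[1],d[0])),np.linalg.norm(d)/2)
print('ring top',st(T(533,76,.0955)),'axis',st(T(534,104,.08)))
print('piston front',st(T(491,105,.08)),'rear',st(T(511,105,.08)))
print('disc',st(T(757,82,.08)),'cap cen',st(T(315,105,.131)))
# S-camera check
print('S disc',st(S(738,413,.08)),'ring',st(S(575,322,.08)))
for n in [(270,75)]:pass
print('S plate corners',[ (np.array(proj('s0',np.r_[p[:2],.012]))-[195,120])*4.5 for p in pl])
# barcode
b=o+R@[0,.135,0]
for nm,f,(u,v) in (('T','t0',(195+333/4,150+172/4)),('S','s0',(195+416/4.5,120+285/4.5))):
    s=ld(f);P=np.array(s['pose']);dd=P[:3,:3]@np.linalg.solve(np.array(s['K']),[u,v,1]);c=P[:3,3]-b
    a=dd[:2]@dd[:2];bb=c[:2]@dd[:2];cc=c[:2]@c[:2]-.027**2;disc=bb*bb-a*cc
    print(nm,disc)
    if disc<0: continue
    t=(-bb-disc**.5)/a;p=P[:3,3]+t*dd;print(p,'out yaw',np.degrees(np.arctan2(*(p-b)[1::-1])))
print([(n,T(*p,z)) for n,p,z in [('pen',(540,505),.01),('green',(115,95),.03)]], ray('t0',408,262,.02))
```

```text
pad [[0.5278115655878187, 0.3639443286336047], [0.5313701860102635, 0.28662104248682596], [0.38513714063310805, 0.2751065686943665], [0.38016016725865137, 0.3540465102292867]] [0.4561 0.3199 0.008 ]
yaw 4.167182026732417 0.1473317281763291
plate [0.6084 0.0722 0.012 ] 0.2813229765288608 yaw 4.908364682515337
stand o [0.6116 0.0349 0.    ] bottle [0.6001 0.1694 0.    ] rod [ 0.62   -0.0628  0.08  ]
scan [0.44   0.3145 0.034 ] yaw 7.234152465939567 0.07614364321905001
ring top [0.0153 0.0101 0.0955] axis [0.0014 0.0107 0.08  ]
piston front [0.003  0.0364 0.08  ] rear [0.002  0.0245 0.08  ]
disc [ 0.0036 -0.123   0.08  ] cap cen [0.0018 0.135  0.131 ]
S disc [ 0.0077 -0.1203  0.08  ] ring [0.0032 0.0121 0.08  ]
S plate corners [array([458.7178, 278.9048]), array([756.3381, 460.2685]), array([644.4848, 530.4455]), array([352.5829, 332.4356])]
T 1.5719242800290266e-05
[0.5731 0.1677 0.0563] out yaw -176.46541453754045
S 0.000270911255851769
[0.5739 0.1626 0.0634] out yaw -165.43646167893579
[('pen', array([0.3718, 0.0414, 0.01  ])), ('green', array([0.6267, 0.3121, 0.03  ]))] [ 0.4077 -0.1514  0.02  ]
```

```bash
cat >> h.py <<'E'
from scipy.spatial.transform import Rotation as Ro
def go(pos,yaw,pitch=0.,roll=180.):
    o=ctrl.get_obs(); A=Ro.from_euler('xyz',o['orientation'],degrees=True); B=Ro.from_euler('xyz',[roll,pitch,yaw],degrees=True)
    print('clock',round(o['clock'],2),'row',(A.inv().apply(np.array(pos)-o['tool_pos'])*100).round(2),(A.inv()*B).as_rotvec(degrees=True).round(2))
E
python3 - <<'E'
from h import *
go([.440,.3145,.10],7.2)
E
```

```text
clock 0.1 row [27.22 20.7  10.44] [ 9.000e-02  1.000e-02 -3.143e+01]
```

Units first: shifts go in shares of 30 cm and turns go in shares of 180 degrees. So 23.5 cm / 30 = 0.7833, 20.7 cm / 30 = 0.69, -31.4 degrees / 180 = -0.1744.

{"api": "send_rows", "payload": {"plan": [[[0.0667,0.05,0.0133,0,0,-0.0167],[0.1667,0.1267,0.0333,0,0,-0.0389],[0.2733,0.2067,0.0667,0,0,-0.0667],[0.38,0.29,0.1,0,0,-0.0944],[0.4833,0.3667,0.1333,0,0,-0.1222],[0.5867,0.4467,0.1667,0,0,-0.15],[0.69,0.5233,0.2,0,0,-0.1744],[0.7833,0.5967,0.2333,0,0,-0.1744]]], "fingers": 1}}

```text
clock: 0.77
tool_pos: [0.4183, 0.3537, 0.1343]
orientation: [180.0, 0.0, 7.5]
force: [1.3, 0.3, 0.3]
opening: 0.0875
gripper_force: 0.0
```

Run:
```python
from h import *
go([.440,.3145,.12],7.2)
```

```text
clock 0.77 row [1.64 4.17 1.43] [0.01 0.01 0.26]
```

Converted, 4.1 cm / 30 = 0.1367, 3.6 cm / 30 = 0.12, 0.3 degrees / 180 = 0.0017.

{"api": "send_rows", "payload": {"plan": [[[0.0267,0.0733,0.0233,0,0,0],[0.0467,0.12,0.04,0,0,0.0017],[0.0533,0.1367,0.0467,0,0,0.0017],[0.0533,0.1367,0.0467,0,0,0.0017],[0.0533,0.1367,0.0467,0,0,0.0017]]]}}

```text
clock: 1.18
tool_pos: [0.4389, 0.3175, 0.1209]
orientation: [180.0, -0.0, 6.9]
force: [-0.2, 0.5, -0.3]
opening: 0.0876
gripper_force: 0.0
```

Run:
```python
from h import *
s=snap('wrist','w0'); print(np.array(s['K']).round(1).tolist(),np.array(s['pose']).round(3).tolist())
go([.440,.3145,.011],7.2)
```

```text
[[310.1, 0.0, 320.2], [0.0, 310.1, 199.0], [0.0, 0.0, 1.0]] [[0.119, -0.951, -0.285, 0.516], [-0.993, -0.114, -0.034, 0.327], [-0.001, 0.287, -0.958, 0.3], [0.0, 0.0, 0.0, 1.0]]
clock 1.23 row [ 0.07  0.36 11.01] [-0.02 -0.02 -0.3 ]
```

View pics/w0.png

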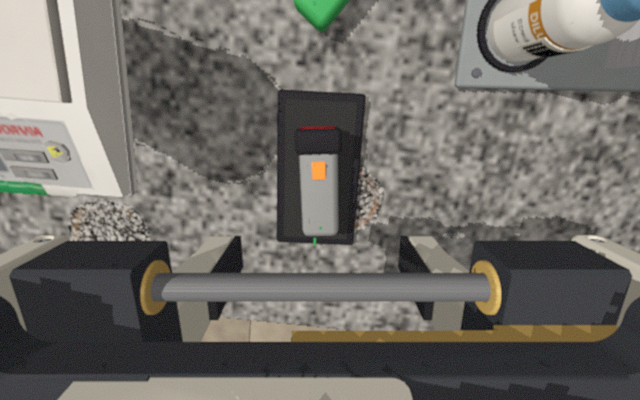

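The wrist view shows the scanner's grey body top with corners at about (300,152), (339,153), (337,234) and (302,234). The pad corners are at (279,91), (364,94), (353,243) and (277,241).

Run:
```python
from h import *
np.set_printoptions(precision=4,suppress=True)
def f(ps,z):
    q=np.array([ray('w0',*p,z) for p in ps]); d=(q[0]+q[1]-q[2]-q[3])/2; print(q.mean(0),np.degrees(np.arctan2(d[1],d[0])),np.linalg.norm(d),np.linalg.norm(q[0]-q[1]),np.linalg.norm(q[3]-q[2]))
f([(300,152),(339,153),(337,234),(302,234)],.034)
f([(279,91),(364,94),(353,243),(277,241)],.008)
go([.440,.3145,.011],6)
```

```text
[0.4407 0.319  0.034 ] 6.807365631435578 0.07534550952297474 0.033377149334402535 0.03238831701145041
[0.4553 0.3222 0.008 ] 4.284847403584059 0.14506608124062773 0.07568643368806703 0.0778610671494654
clock 1.23 row [ 0.07  0.36 11.01] [-0.02 -0.02  0.9 ]
```

Converted, 10.9 cm / 30 = 0.3633, 10.8 cm / 30 = 0.36.

{"api": "send_rows", "payload": {"plan": [[[0,0,0.0667,0,0,0],[0,0.0033,0.15,0,0,0],[0,0.0033,0.2333,0,0,0],[0,0.0033,0.3,0,0,0],[0,0.0033,0.3433,0,0,0],[0,0.0033,0.36,0,0,0],[0,0.0033,0.3633,0,0,0],[0,0.0033,0.3633,0,0,0]]]}}

```text
clock: 1.9
tool_pos: [0.439, 0.3171, 0.0122]
orientation: [-180.0, -0.0, 6.9]
force: [0.2, -0.0, 1.6]
opening: 0.0878
gripper_force: 0.0
```

{"api": "send_rows", "payload": {"plan": [[[0,0,0,0,0,0],[0,0,0,0,0,0],[0,0,0,0,0,0],[0,0,0,0,0,0],[0,0,0,0,0,0],[0,0,0,0,0,0],[0,0,0,0,0,0],[0,0,0,0,0,0]]], "fingers": 0}}

```text
clock: 2.57
tool_pos: [0.439, 0.3162, 0.0119]
orientation: [180.0, 0.0, 6.9]
force: [-0.2, 0.2, -0.1]
opening: 0.0403
gripper_force: 0.0
```

{"api": "send_rows", "payload": {"plan": [[[0,0,0,0,0,0],[0,0,0,0,0,0],[0,0,0,0,0,0],[0,0,0,0,0,0],[0,0,0,0,0,0]]]}}

```text
clock: 2.98
tool_pos: [0.4396, 0.3167, 0.0126]
orientation: [-180.0, -0.1, 6.9]
force: [-0.1, 0.2, 5.9]
opening: 0.0063
gripper_force: 2.8
```

Run:
```python
from h import *
o=ctrl.get_obs(); print(o['opening'],o['gripper_force'],o['tool_pos'],o['orientation'])
go([.42,.156,.0515],6.9)
```

```text
0.0063106936302649505 2.81838104659073 [0.43955316 0.31671183 0.01259589] [-1.79959966e+02 -7.08178448e-02  6.90542172e+00]
clock 2.98 row [-3.87 15.72 -3.91] [-0.04 -0.07  0.01]
```

The opening is only 6 mm, so the scanner isn't between the fingers properly. I'll look before moving.

Run:
```python
from h import *
w=snap('wrist','w1')['img'];t=snap('scene','s1')['img']
c=cv2.resize(t[140:240,180:290],None,fx=3.6,fy=4)
w=cv2.resize(w[80:300,200:440],(436,400))
cv2.imwrite('pics/m1.png',np.hstack([c[:,:360],w])[:,:,::-1])
```

```text
(no output)
```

View pics/m1.png

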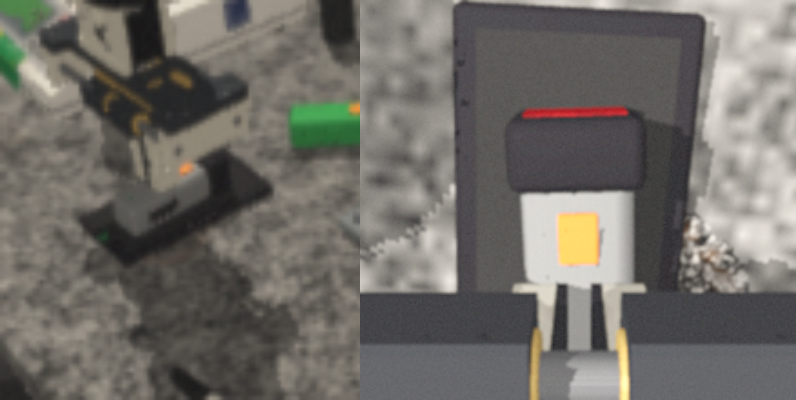

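```bash
python3 - <<'E'
from h import *
np.set_printoptions(precision=4,suppress=True)
X=lambda u,v,z: ray('w1',200+(u-360)*240/436,80+v*.55,z)
for z in (.034,.044,.054): print(z,[X(*p,z) for p in [(522,195),(633,195),(522,280),(633,280)]])
print('btn',X(578,240,.037),'win',X(576,110,.023+.015), 'pad far', X(455,5,.008),X(703,15,.008))
f=lambda p:(np.array(proj('w1',p))-[200,80])/.55+[360,0]
o=ctrl.get_obs();tp=o['tool_pos']
for dz in(0,.02,.04): print('tcp+',dz,f(tp+[0,0,dz]), 'front of finger', f(tp+[.0095,.017,dz]),f(tp+[.0095,-.017,dz]))
E
python3 - <<'E'
import sys; sys.path.insert(0,'.')
E
```

```text
0.034 [array([0.4743, 0.3379, 0.034 ]), array([0.4781, 0.3061, 0.034 ]), array([0.4479, 0.3354, 0.034 ]), array([0.452 , 0.3022, 0.034 ])]
0.044 [array([0.477 , 0.3371, 0.044 ]), array([0.4806, 0.3074, 0.044 ]), array([0.4523, 0.3349, 0.044 ]), array([0.4561, 0.3037, 0.044 ])]
0.054 [array([0.4796, 0.3364, 0.054 ]), array([0.483 , 0.3087, 0.054 ]), array([0.4567, 0.3343, 0.054 ]), array([0.4602, 0.3053, 0.054 ])]
btn [0.4637 0.3203 0.037 ] win [0.5006 0.3253 0.038 ] pad far [0.5245 0.3656 0.008 ] [0.5307 0.2898 0.008 ]
tcp+ 0 [580.2329 283.8839] front of finger [533.6083 252.427 ] [633.3581 263.7936]
tcp+ 0.02 [580.3173 309.8187] front of finger [528.4687 275.3309] [639.3588 287.8139]
tcp+ 0.04 [580.4225 342.163 ] front of finger [522.0317 304.0169] [646.8632 317.8536]
```

The scanner hasn't moved. Its top is still at x≈0.45, y≈0.319, and the fingers closed on top of it with tips about 2 cm higher than the TCP suggests. I'll lift, set the fingers to the scanner's width and measure the true tip height.

Converted, -6 cm / 30 = -0.2, -5 cm / 30 = -0.1667.

{"api": "send_rows", "payload": {"plan": [[[0,0,-0.0333,0,0,0],[0,0,-0.1,0,0,0],[0,0,-0.1667,0,0,0],[0,0,-0.2,0,0,0],[0,0,-0.2,0,0,0],[0,0,-0.2,0,0,0]]]}}

```text
clock: 3.58
tool_pos: [0.439, 0.3165, 0.0725]
orientation: [-179.9, -0.0, 6.9]
force: [-0.2, -0.4, -1.0]
opening: 0.0005
gripper_force: 0.0
```

Run:
```python
from h import *
s=snap('wrist','w2'); print(ctrl.get_obs()['opening'],ctrl.get_obs()['tool_pos'])
```

```text
0.00017380687539187995 [0.43865282 0.3160058  0.0716968 ]
```

{"api": "send_rows", "payload": {"plan": [[[0,0,0,0,0,0],[0,0,0,0,0,0],[0,0,0,0,0,0],[0,0,0,0,0,0],[0,0,0,0,0,0],[0,0,0,0,0,0],[0,0,0,0,0,0]]], "fingers": 0.5}}

```text
clock: 4.22
tool_pos: [0.4389, 0.3162, 0.0717]
orientation: [180.0, 0.0, 6.9]
force: [-0.5, 0.6, 0.2]
opening: 0.0407
gripper_force: 0.0
```

Run:
```python
from h import *
np.set_printoptions(precision=4,suppress=True)
b=snap('wrist','w3')['img'];o=ctrl.get_obs();print(o['opening'],o['tool_pos'],o['force'])
a=ld('w2')['img']
cr=lambda i:cv2.resize(i[150:350,220:420],(400,400),interpolation=cv2.INTER_CUBIC)
cv2.imwrite('pics/m2.png',np.hstack([cr(a),cr(b)])[:,:,::-1])
R=Ro.from_euler('xyz',o['orientation'],degrees=True)
for dz in (0,-.02,-.04):print(dz,[(np.array(proj('w3',o['tool_pos']+R.apply([x,y,dz])))-[220,150])*2 for x in(0,.0095) for y in(-.022,.022)])
```

```text
0.04252171786682646 [0.439  0.3162 0.0718] [-0.4177 -0.0649  0.1875]
0 [array([131.7654, 172.2973]), array([272.8745, 172.336 ]), array([130.7821, 143.7634]), array([273.9126, 143.7987])]
-0.02 [array([124.1673, 200.9194]), array([280.7926, 200.9667]), array([122.9532, 169.654 ]), array([282.0727, 169.6973])]
-0.04 [array([114.692 , 236.6132]), array([290.6673, 236.6722]), array([113.1554, 202.0561]), array([292.2855, 202.1102])]
```

View pics/m2.png

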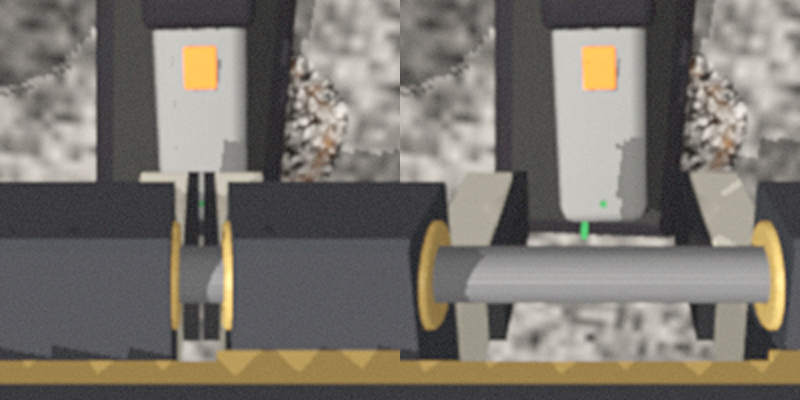

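The fingers' front edge stays at the same image row (236) both shut and half open, and it projects about 20 mm behind the nominal TCP. I'll go deeper in small force-checked steps.

Converted, 6.8 cm / 30 = 0.2267, 6.6 cm / 30 = 0.22.

{"api": "send_rows", "payload": {"plan": [[[0,0,0.05,0,0,0],[0,-0.0033,0.1167,0,0,0],[0,-0.0033,0.1667,0,0,0],[0,-0.0033,0.2,0,0,0],[0,-0.0033,0.21,0,0,0],[0,-0.0033,0.22,0,0,0],[0,-0.0033,0.2267,0,0,0],[0,-0.0033,0.2267,0,0,0]]], "fingers": 0.7}}

```text
clock: 4.93
tool_pos: [0.439, 0.3174, 0.0041]
orientation: [-180.0, -0.0, 6.9]
force: [0.3, -0.5, 0.2]
opening: 0.0613
gripper_force: 0.0
```

Converted, 0.4 cm / 30 = 0.0133, 0.2 cm / 30 = 0.0067.

{"api": "send_rows", "payload": {"plan": [[[0,0,0.0067,0,0,0],[0,0,0.0133,0,0,0],[0,0,0.0133,0,0,0]]]}}

```text
clock: 5.18
tool_pos: [0.4388, 0.3172, -0.0001]
orientation: [-180.0, -0.0, 6.9]
force: [-0.2, -0.3, -0.0]
opening: 0.0614
gripper_force: 0.0
```

With the TCP 8 mm below the pad top there is still no contact, so the real tips sit well behind the nominal TCP. I'll keep going down.

Converted, 0.4 cm / 30 = 0.0133, 0.2 cm / 30 = 0.0067.

{"api": "send_rows", "payload": {"plan": [[[0,0,0.0067,0,0,0],[0,0,0.0133,0,0,0],[0,0,0.0133,0,0,0]]]}}

```text
clock: 5.43
tool_pos: [0.4387, 0.317, -0.0045]
orientation: [180.0, 0.0, 6.9]
force: [-0.1, 0.1, 0.7]
opening: 0.0615
gripper_force: 0.0
```

Converted, 0.4 cm / 30 = 0.0133, 0.2 cm / 30 = 0.0067.

{"api": "send_rows", "payload": {"plan": [[[0,0,0.0067,0,0,0],[0,0,0.0133,0,0,0],[0,0,0.0133,0,0,0]]]}}

```text
clock: 5.68
tool_pos: [0.4386, 0.317, -0.0086]
orientation: [180.0, 0.0, 6.9]
force: [-0.1, 0.1, -0.4]
opening: 0.0614
gripper_force: 0.0
```

Converted, 0.2 cm / 30 = 0.0067, 0.1 cm / 30 = 0.0033.

{"api": "send_rows", "payload": {"plan": [[[0,0,0.0033,0,0,0],[0,0,0.0067,0,0,0],[0,0,0.0067,0,0,0]]]}}

```text
clock: 5.93
tool_pos: [0.4388, 0.3171, -0.0103]
orientation: [180.0, 0.0, 6.9]
force: [0.8, -0.2, 0.0]
opening: 0.0613
gripper_force: 0.0
```

{"api": "send_rows", "payload": {"plan": [[[0,0,0,0,0,0],[0,0,0,0,0,0],[0,0,0,0,0,0],[0,0,0,0,0,0],[0,0,0,0,0,0],[0,0,0,0,0,0],[0,0,0,0,0,0],[0,0,0,0,0,0]]], "fingers": 0.2}}

```text
clock: 6.6
tool_pos: [0.4389, 0.3172, -0.0101]
orientation: [-180.0, -0.0, 6.9]
force: [0.4, -1.4, 1.1]
opening: 0.0336
gripper_force: 29.9
```

Gripped at 33.6 mm. I'll lift and carry it towards the scan position.

Converted, -4 cm / 30 = -0.1333, -3.5 cm / 30 = -0.1167.

{"api": "send_rows", "payload": {"plan": [[[0,0,-0.01,0,0,0],[0,0,-0.0333,0,0,0],[0,0,-0.0733,0,0,0],[0,0,-0.1167,0,0,0],[0,0,-0.1333,0,0,0],[0,0,-0.1333,0,0,0]]]}}

```text
clock: 7.1
tool_pos: [0.4395, 0.3181, 0.0315]
orientation: [-179.9, -0.1, 6.9]
force: [0.6, -0.2, -1.1]
opening: 0.034
gripper_force: 29.9
```

Run:
```python
from h import *
o=ctrl.get_obs(); print(o['opening'],o['gripper_force'],o['force'])
go([.4535,.1462,.029],9)
```

```text
0.034013365497808874 29.905485212802887 [ 0.59666261 -0.16245201 -1.13933728]
clock 7.1 row [-0.67 17.24  0.21] [-0.12 -0.12 -2.11]
```

Converted, 17.2 cm / 30 = 0.5733, 16.9 cm / 30 = 0.5633, -2.1 degrees / 180 = -0.0117.

{"api": "send_rows", "payload": {"plan": [[[0,0.0333,0,0,0,0],[-0.0033,0.1167,0,0,0,-0.0056],[-0.01,0.2233,0,0,0,-0.0111],[-0.0167,0.3333,0.0033,0,0,-0.0117],[-0.02,0.44,0.0067,0,0,-0.0117],[-0.0233,0.5267,0.0067,0,0,-0.0117],[-0.0233,0.5633,0.0067,0,0,-0.0117],[-0.0233,0.5733,0.0067,0,0,-0.0117]]]}}

```text
clock: 7.77
tool_pos: [0.4517, 0.143, 0.0273]
orientation: [180.0, 0.1, 8.8]
force: [0.7, 1.1, -0.6]
opening: 0.0336
gripper_force: 29.9
```

{"api": "send_rows", "payload": {"plan": [[[0,0,0,0,0,0],[0,0,0,0,0,0],[0,0,0,0,0,0]]]}}

```text
clock: 8.02
tool_pos: [0.4527, 0.1465, 0.0278]
orientation: [-180.0, -0.0, 9.0]
force: [-0.4, 0.2, -0.5]
opening: 0.0338
gripper_force: 29.9
```

Run:
```python
from h import *
a=snap('wrist','w4')['img'];b=snap('scene','s4')['img']
c=cv2.resize(a[0:270,230:430],(400,540),interpolation=cv2.INTER_CUBIC)
d=cv2.resize(b[130:230,215:289],(400,540),interpolation=cv2.INTER_CUBIC)
cv2.imwrite('pics/m4.png',np.hstack([c,d])[:,:,::-1]); o=ctrl.get_obs();print(o['tool_pos'],o['orientation'])
```

```text
[0.45251104 0.14646522 0.02774745] [-1.79999305e+02 -1.46750944e-03  9.04093878e+00]
```

View pics/m4.png

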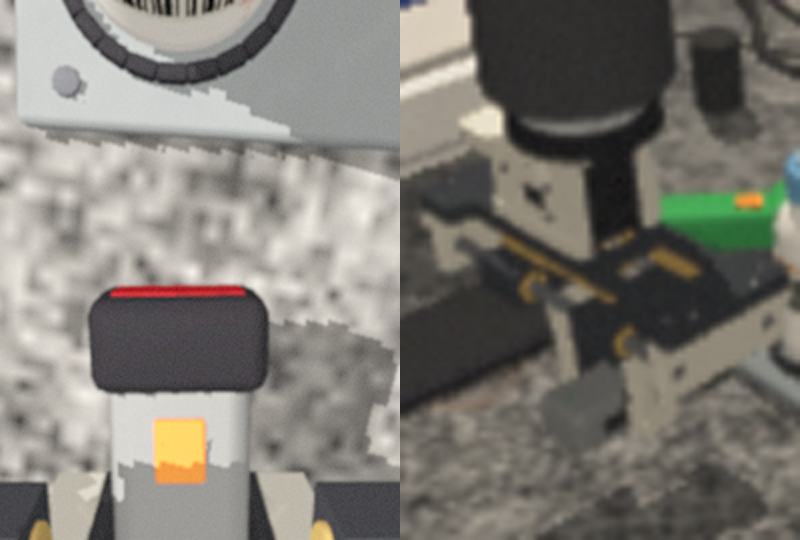

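The wrist view shows the bars spanning crop columns 124–232 (middle 178). The bottle's foot ring runs 70–292 (middle 181) and the scanner head centre is at 179. The scanner is squarely lined up, so I'll check the numbers and then hold still.

Run:
```python
from h import *
np.set_printoptions(precision=4,suppress=True)
o=ctrl.get_obs();R=Ro.from_euler('xyz',o['orientation'],degrees=True)
t=lambda u,v,z: R.inv().apply(ray('w4',230+u/2,v/2,z)-o['tool_pos'])
print('bars bottom',t(178,17,.047),'L',t(124,5,.0475),'R',t(232,5,.0475))
print('ring front',t(179,75,.014),'win top', t(178,289,.028+.018+.03-.003))
```

```text
bars bottom [ 0.1203 -0.0011 -0.0192] L [ 0.1225 -0.0132 -0.0197] R [ 0.1225  0.0111 -0.0197]
ring front [ 0.1147 -0.0009  0.0138] win top [ 0.0622 -0.001  -0.0453]
```

Converted, -0.1 cm / 30 = -0.0033.

{"api": "send_rows", "payload": {"plan": [[[0,0,-0.0033,0,0,0],[0,0,-0.0033,0,0,0],[0,0,-0.0033,0,0,0],[0,0,-0.0033,0,0,0],[0,0,-0.0033,0,0,0],[0,0,-0.0033,0,0,0],[0,0,-0.0033,0,0,0],[0,0,-0.0033,0,0,0]]]}}

```text
clock: 8.78
tool_pos: [0.4525, 0.1456, 0.0289]
orientation: [-180.0, -0.0, 9.0]
force: [-0.1, 0.7, -1.4]
opening: 0.0339
gripper_force: 29.9
```

{"api": "send_rows", "payload": {"plan": [[[0,0,0,0,0,0],[0,0,0,0,0,0],[0,0,0,0,0,0],[0,0,0,0,0,0],[0,0,0,0,0,0],[0,0,0,0,0,0],[0,0,0,0,0,0],[0,0,0,0,0,0]]]}}

```text
clock: 9.45
tool_pos: [0.4525, 0.1456, 0.0289]
orientation: [180.0, -0.0, 9.0]
force: [-0.2, -0.4, -1.5]
opening: 0.034
gripper_force: 29.9
```

{"api": "send_rows", "payload": {"plan": [[[0,0,0,0,0,0],[0,0,0,0,0,0],[0,0,0,0,0,0],[0,0,0,0,0,0],[0,0,0,0,0,0],[0,0,0,0,0,0],[0,0,0,0,0,0],[0,0,0,0,0,0]]]}}

```text
clock: 10.12
tool_pos: [0.4525, 0.1456, 0.0289]
orientation: [-180.0, -0.0, 9.0]
force: [-0.4, 0.0, -0.8]
opening: 0.0339
gripper_force: 29.9
```

{"api": "send_rows", "payload": {"plan": [[[0,0,0,0,0,0],[0,0,0,0,0,0],[0,0,0,0,0,0],[0,0,0,0,0,0],[0,0,0,0,0,0],[0,0,0,0,0,0],[0,0,0,0,0,0],[0,0,0,0,0,0]]]}}

```text
clock: 10.78
tool_pos: [0.4525, 0.1456, 0.0289]
orientation: [180.0, 0.0, 9.0]
force: [-0.1, 1.0, -1.1]
opening: 0.0339
gripper_force: 29.9
```

Run:
```python
from h import *
o=ctrl.get_obs();print(o['qvel'].round(2))
go([.4405,.3175,.031],6.9)
```

```text
[-0.18  0.12 -0.07 -0.02 -0.03  0.05]
clock 10.78 row [  1.5  -17.17  -0.21] [0.   0.   2.08]
```

Converted, -17.2 cm / 30 = -0.5733, 1.5 cm / 30 = 0.05, 2.1 degrees / 180 = 0.0117.

{"api": "send_rows", "payload": {"plan": [[[0,-0.0333,-0.0067,0,0,0],[0.01,-0.1167,-0.0133,0,0,0.0056],[0.02,-0.2233,-0.0133,0,0,0.0111],[0.03,-0.3333,-0.01,0,0,0.0117],[0.04,-0.44,-0.0067,0,0,0.0117],[0.0467,-0.5267,-0.0067,0,0,0.0117],[0.05,-0.5633,-0.0067,0,0,0.0117],[0.05,-0.5733,-0.0067,0,0,0.0117]]]}}

```text
clock: 11.45
tool_pos: [0.4403, 0.3205, 0.0308]
orientation: [-180.0, -0.0, 7.0]
force: [-0.3, -0.0, -1.6]
opening: 0.0339
gripper_force: 29.9
```

Converted, 3.7 cm / 30 = 0.1233, 3.6 cm / 30 = 0.12.

{"api": "send_rows", "payload": {"plan": [[[0,0,0.0167,0,0,0],[0,0,0.04,0,0,0],[0,0,0.0667,0,0,0],[0,0,0.0933,0,0,0],[0,0,0.11,0,0,0],[0,0,0.12,0,0,0],[0,0,0.1233,0,0,0],[0,0,0.1233,0,0,0]]]}}

```text
clock: 12.12
tool_pos: [0.4405, 0.3175, -0.0065]
orientation: [180.0, 0.0, 6.9]
force: [-0.7, -1.4, -0.5]
opening: 0.0338
gripper_force: 29.9
```

Converted, 0.35 cm / 30 = 0.0117, 0.3 cm / 30 = 0.01.

{"api": "send_rows", "payload": {"plan": [[[0,0,0.0033,0,0,0],[0,0,0.0067,0,0,0],[0,0,0.01,0,0,0],[0,0,0.0117,0,0,0],[0,0,0.0117,0,0,0],[0,0,0.0117,0,0,0]]]}}

```text
clock: 12.62
tool_pos: [0.4405, 0.3179, -0.0096]
orientation: [-180.0, -0.0, 6.9]
force: [-0.0, 0.2, -1.1]
opening: 0.0339
gripper_force: 29.9
```

Converted, 0.05 cm / 30 = 0.0017.

{"api": "send_rows", "payload": {"plan": [[[0,0,0.0017,0,0,0],[0,0,0.0017,0,0,0],[0,0,0.0017,0,0,0]]]}}

```text
clock: 12.87
tool_pos: [0.4405, 0.3179, -0.01]
orientation: [-180.0, -0.0, 6.9]
force: [0.1, -0.8, -0.7]
opening: 0.0337
gripper_force: 29.9
```

{"api": "send_rows", "payload": {"plan": [[[0,0,0,0,0,0],[0,0,0,0,0,0],[0,0,0,0,0,0],[0,0,0,0,0,0],[0,0,0,0,0,0],[0,0,0,0,0,0],[0,0,0,0,0,0]]], "fingers": 0.75}}

```text
clock: 13.45
tool_pos: [0.4404, 0.3178, -0.0101]
orientation: [180.0, 0.0, 6.9]
force: [0.7, 0.5, 0.4]
opening: 0.0652
gripper_force: 0.0
```

Converted, -16 cm / 30 = -0.5333, -15 cm / 30 = -0.5.

{"api": "send_rows", "payload": {"plan": [[[0,0,-0.0333,0,0,0],[0,0,-0.1,0,0,0],[0,0,-0.2,0,0,0],[0,0,-0.3,0,0,0],[0,0,-0.4,0,0,0],[0,0,-0.5,0,0,0],[0,0,-0.5333,0,0,0],[0,0,-0.5333,0,0,0]]]}}

```text
clock: 14.12
tool_pos: [0.4418, 0.3193, 0.1541]
orientation: [-179.7, -0.3, 6.9]
force: [-0.7, 0.3, 0.1]
opening: 0.0656
gripper_force: 0.0
```

Run:
```python
from h import *
s=snap('wrist','w5')['img']
cv2.imwrite('pics/w5a.png',s[40:280,220:420,::-1])
o=ctrl.get_obs();print(o['tool_pos'],o['orientation'])
go([.6095,-.062,.16],4.9)
```

```text
[0.44092629 0.31848926 0.15188229] [-1.79837889e+02 -1.41049514e-01  6.87352824e+00]
clock 14.17 row [12.18 39.79 -0.89] [-0.16 -0.14  1.97]
```

View pics/w5a.png

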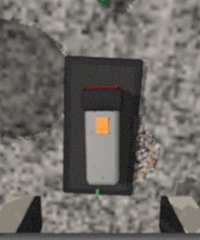

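The scanner lies flat on its pad, the right way up, with the fingers clear. Next I'll work out which half-turn suits the rod grip.

Run:
```python
from h import *
o=ctrl.get_obs();print(o['joint_pos'],o['orientation'])
```

```text
[ 5.64910680e+01  1.05368406e+01 -2.04446340e+01  2.82082916e-03
 -5.88036558e+01  4.03812032e+01] [-1.79837889e+02 -1.41049514e-01  6.87352824e+00]
```

Run:
```python
from h import *
go([.525,.025,.10],4.9)
```

```text
clock 14.17 row [ 4.82 30.16  5.11] [-0.16 -0.14  1.97]
```

Converted, 28 cm / 30 = 0.9333, 25 cm / 30 = 0.8333, 2 degrees / 180 = 0.0111.

{"api": "send_rows", "payload": {"plan": [[[0,0.05,0,0,0,0.0028],[0.0067,0.1667,0,0,0,0.0056],[0.0167,0.3,0.0133,0,0,0.0083],[0.0333,0.4333,0.0333,0,0,0.0111],[0.0667,0.5667,0.0667,0,0,0.0111],[0.1,0.7,0.1,0,0,0.0111],[0.1333,0.8333,0.1333,0,0,0.0111],[0.15,0.9333,0.16,0,0,0.0111]]], "fingers": 0.6}}

```text
clock: 14.83
tool_pos: [0.5179, 0.042, 0.1001]
orientation: [180.0, 0.1, 4.8]
force: [0.4, 0.2, 0.5]
opening: 0.0524
gripper_force: 0.0
```

Converted, 2 cm / 30 = 0.0667, 1.4 cm / 30 = 0.0467.

{"api": "send_rows", "payload": {"plan": [[[0.0067,0.0467,0.0067,0,0,0],[0.01,0.0667,0.01,0,0,0],[0.01,0.0667,0.01,0,0,0],[0.01,0.0667,0.01,0,0,0],[0.01,0.0667,0.01,0,0,0]]]}}

```text
clock: 15.25
tool_pos: [0.5231, 0.0262, 0.0988]
orientation: [-180.0, 0.0, 4.9]
force: [0.2, 0.4, 0.5]
opening: 0.0527
gripper_force: 0.0
```

Run:
```python
from h import *
np.set_printoptions(precision=4,suppress=True)
s=snap('wrist','w6')['img']; print(ctrl.get_obs()['tool_pos'])
yaw=np.radians(4.9);R=Ro.from_euler('z',yaw).as_matrix();o=np.array([.6116,.0349,0])
print([(y,proj('w6',o+R@[0,y,.08])) for y in(.135,.058,.036,.011,-.075,-.098,-.12)])
```

```text
[0.5232 0.0265 0.099 ]
[(0.135, array([94.3797, 86.4902])), (0.058, array([222.7448,  86.5111])), (0.036, array([259.4342,  86.5171])), (0.011, array([301.1342,  86.5238])), (-0.075, array([444.642 ,  86.5472])), (-0.098, array([483.0378,  86.5534])), (-0.12, array([519.7705,  86.5594]))]
```

Last picture: the region from the piston to the thumb disc, enlarged.

Run:
```python
from h import *
s=ld('w6')['img']; c=cv2.resize(s[40:140,215:535],(800,250),interpolation=cv2.INTER_CUBIC)
d=cv2.resize(s[50:125,220:340],(800,500)[0:1]+(345,),interpolation=cv2.INTER_CUBIC) if False else cv2.resize(s[55:107,230:350],(800,346),interpolation=cv2.INTER_CUBIC)
cv2.imwrite('pics/m6.png',np.vstack([c,d])[:,:,::-1])
```

```text
(no output)
```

View pics/m6.png

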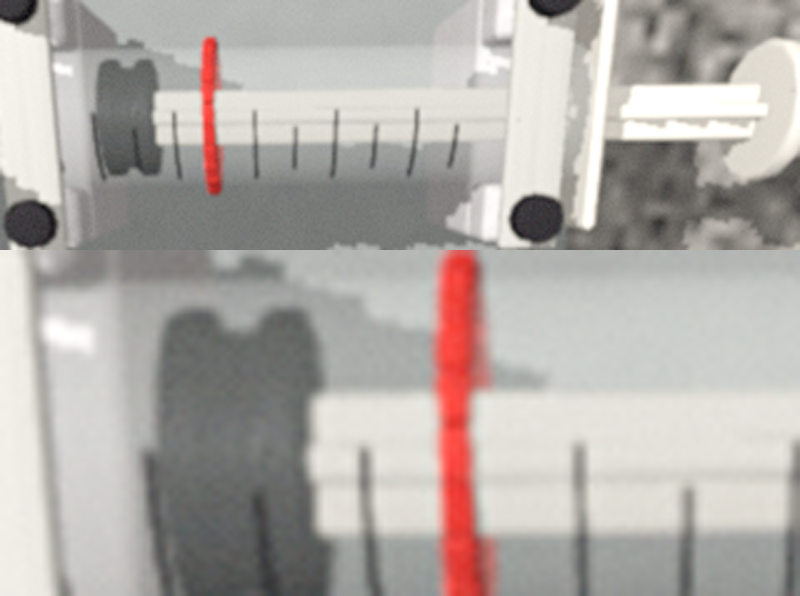

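Lower strip: the piston's front edge is at about x=160 (col 254), and the ring centre is at about 457 (col 299). Upper strip: the rod axis runs at y≈112, and the disc's inner face is at about x=765. The disc resolves to stand y −0.121 (nominal −0.120) and the ring to about +0.011, so the draw is about 25.5 mm. Now I'll go to the rod.

Run:
```python
from h import *
go([.6215,-.0626,.15],-85.1)
```

```text
clock 15.3 row [ 9.03  9.72 -5.1 ] [-1.000e-02 -0.000e+00  9.005e+01]
```

Converted, 9.7 cm / 30 = 0.3233, -5.1 cm / 30 = -0.17, 54 degrees / 180 = 0.3.

{"api": "send_rows", "payload": {"plan": [[[0,0.0167,-0.0333,0,0,0.0278],[0,0.05,-0.1,0,0,0.0667],[0,0.1,-0.17,0,0,0.1056],[0.0333,0.1667,-0.17,0,0,0.1444],[0.1,0.2333,-0.17,0,0,0.1833],[0.1667,0.29,-0.17,0,0,0.2222],[0.2333,0.3233,-0.17,0,0,0.2611],[0.3,0.3233,-0.17,0,0,0.3]]]}}

```text
clock: 15.97
tool_pos: [0.6222, -0.0639, 0.1502]
orientation: [-180.0, -0.0, -49.5]
force: [0.3, 0.6, 1.5]
opening: 0.0526
gripper_force: 0.0
```

Run:
```python
from h import *
go([.6215,-.0626,.15],-85.1)
```

```text
clock 15.97 row [-0.15 -0.03  0.02] [-3.000e-02 -1.000e-02  3.563e+01]
```

Converted, 35.6 degrees / 180 = 0.1978.

{"api": "send_rows", "payload": {"plan": [[[0,0,0,0,0,0.0389],[0,0,0,0,0,0.0778],[0,0,0,0,0,0.1167],[0,0,0,0,0,0.1556],[0,0,0,0,0,0.1833],[0,0,0,0,0,0.1978],[0,0,0,0,0,0.1978],[0,0,0,0,0,0.1978]]]}}

```text
clock: 16.63
tool_pos: [0.6213, -0.0623, 0.1501]
orientation: [-180.0, 0.0, -84.5]
force: [-0.6, 0.3, 0.6]
opening: 0.0529
gripper_force: 0.0
```

Run:
```python
from h import *
print(ctrl.get_obs()['joint_pos'].round(1))
go([.6215,-.0626,.043],-85.1)
```

```text
[ 12.2  18.1 -10.4  -0.  -61.5  -6.7]
clock 16.63 row [ 3.000e-02 -1.000e-02  1.071e+01] [-0.02  0.01  0.56]
```

Converted, 9.4 cm / 30 = 0.3133, 9 cm / 30 = 0.3, 0.5 degrees / 180 = 0.0028.

{"api": "send_rows", "payload": {"plan": [[[0,0,0.05,0,0,0.0028],[0,0,0.1167,0,0,0.0028],[0,0,0.1833,0,0,0.0028],[0,0,0.2333,0,0,0.0028],[0,0,0.2733,0,0,0.0028],[0,0,0.3,0,0,0.0028],[0,0,0.3133,0,0,0.0028],[0,0,0.3133,0,0,0.0028]]]}}

```text
clock: 17.3
tool_pos: [0.621, -0.0633, 0.0553]
orientation: [179.9, -0.0, -85.2]
force: [0.2, 0.4, -0.5]
opening: 0.0527
gripper_force: 0.0
```

Converted, 1.3 cm / 30 = 0.0433, 1.2 cm / 30 = 0.04.

{"api": "send_rows", "payload": {"plan": [[[0,0,0.0133,0,0,0],[0,0,0.0267,0,0,0],[0,0,0.04,0,0,0],[0,0,0.0433,0,0,0],[0,0,0.0433,0,0,0]]]}}

```text
clock: 17.72
tool_pos: [0.6211, -0.0635, 0.0426]
orientation: [180.0, 0.0, -85.2]
force: [-0.1, 0.2, 0.2]
opening: 0.0523
gripper_force: 0.0
```

{"api": "send_rows", "payload": {"plan": [[[0,0,0,0,0,0],[0,0,0,0,0,0],[0,0,0,0,0,0],[0,0,0,0,0,0],[0,0,0,0,0,0],[0,0,0,0,0,0],[0,0,0,0,0,0],[0,0,0,0,0,0]]], "fingers": 0}}

```text
clock: 18.38
tool_pos: [0.6214, -0.0634, 0.0429]
orientation: [-180.0, -0.0, -85.2]
force: [0.7, -0.1, -0.5]
opening: 0.0118
gripper_force: 30.0
```

The rod is gripped (11.8 mm opening, 30 N). I'll draw along tool +x.

{"api": "send_rows", "payload": {"plan": [[[0.0067,0,0,0,0,0],[0.02,0,0,0,0,0],[0.0367,0,0,0,0,0],[0.0533,0,0,0,0,0],[0.0667,0,0,0,0,0],[0.08,0,0,0,0,0],[0.085,0,0,0,0,0],[0.085,0,0,0,0,0]]]}}

```text
clock: 19.05
tool_pos: [0.6239, -0.089, 0.0429]
orientation: [-179.9, 0.0, -85.2]
force: [0.7, 4.1, 0.3]
opening: 0.012
gripper_force: 30.0
```

{"api": "send_rows", "payload": {"plan": [[[0,0,0,0,0,0],[0,0,0,0,0,0],[0,0,0,0,0,0]]]}}

```text
clock: 19.3
tool_pos: [0.6238, -0.0888, 0.0429]
orientation: [-180.0, 0.0, -85.2]
force: [2.4, 5.1, -0.1]
opening: 0.0117
gripper_force: 30.0
```

Run:
```python
from h import *
np.set_printoptions(precision=3,suppress=True,linewidth=200)
for n in('top','scene'):
    s=snap(n,n[0]+'7')['img'].astype(int); r=(s[...,0]>140)&(s[...,1]<90)&(s[...,2]<90)
    y,x=np.nonzero(r[160:240] if n=='scene' else r[160:190]); k=(x>300)&(x<345); print(n,'red',list(zip(x[k],y[k]+160))[:40])
for f in('t0','t7'):
    g=cv2.cvtColor(ld(f)['img'],cv2.COLOR_RGB2GRAY); print(f); print('cols 312-345'); print(g[169:184,312:346])
```

```text
top red [(np.int64(328), np.int64(171)), (np.int64(328), np.int64(172)), (np.int64(328), np.int64(173)), (np.int64(328), np.int64(174)), (np.int64(328), np.int64(175)), (np.int64(328), np.int64(176)), (np.int64(328), np.int64(177)), (np.int64(328), np.int64(178)), (np.int64(328), np.int64(179)), (np.int64(328), np.int64(180)), (np.int64(328), np.int64(181)), (np.int64(329), np.int64(182))]
scene red [(np.int64(324), np.int64(186)), (np.int64(325), np.int64(186)), (np.int64(322), np.int64(187)), (np.int64(321), np.int64(188)), (np.int64(320), np.int64(189)), (np.int64(319), np.int64(190)), (np.int64(319), np.int64(191)), (np.int64(318), np.int64(192)), (np.int64(318), np.int64(193)), (np.int64(318), np.int64(194)), (np.int64(318), np.int64(195))]
t0
cols 312-345
[[233 147 109 141 143 143 140 143 140 141 140 141 141 141 138 103 105 145 146 147 153 153 166 161 163 165 165 169 167 169 169 167 171 166]
 [224 214 118 134 140 147 149 148 150 159 156 162 162 166 169 124 126 166 165 168 165 167 170 168 171 170 172 171 173 173 169 171 171 171]
 [221 223 133 164 170 117 112 173 150  89 139 168 
[... 3159 characters left out ...]
162]
 [ 74  75  72  68  67  60  60  55  51  49  47  43  45  46  41  61  94  58  58  59  59  29  33  52 121  92 115 118  87 156 157 156 154 152]
 [ 77  76  72  69  66  64  61  57  52  51  48  46  43  48  41  59  91  54  51  66  49  33  30  42  78 107 110 106 105 149 150 145 147 146]
 [ 74  73  70  70  66  67  61  58  51  53  52  50  46  42  41  59  95  50  92 110  94 114  41  44  46  99  98  96  94  92  87 144 148  92]
 [ 74  73  72  69  68  66  63  57  56  53  50  49  44  45  44  36  83  63  97  93  93  96  31  46  44  92  94  92  94  90  89  90  90  89]
 [ 77  71  71  71  67  63  62  59  55  52  51  49  47  42  42  38  88  69  90  92  94  77  52  49  45  79  93  92  91  92  92  90  90  93]]
```

The top view shows the piston moved 10.8 px (25.6 mm, no slip). Its front edge is now at column 328.3 and the ring centre is at 328.3. I'll hold, then hand in.

{"api": "send_rows", "payload": {"plan": [[[0,0,0,0,0,0],[0,0,0,0,0,0],[0,0,0,0,0,0],[0,0,0,0,0,0],[0,0,0,0,0,0],[0,0,0,0,0,0],[0,0,0,0,0,0],[0,0,0,0,0,0]]]}}

```text
clock: 20.07
tool_pos: [0.6238, -0.0888, 0.0429]
orientation: [-180.0, 0.0, -85.2]
force: [2.8, 4.7, -0.3]
opening: 0.0118
gripper_force: 30.0
```

```bash
python3 -c "
from plant import ctrl
o=ctrl.get_obs();print(o['tool_pos'],o['gripper_force'],o['force']);print(ctrl.close_job())"
```

```text
[ 0.62381779 -0.08875567  0.04292775] 29.991001188755035 [ 2.76610075  4.69089968 -0.2971547 ]
the job is handed in; nothing more can be done
None
```

The job is handed in at about 20 s of robot time, with no verdict returned: the scanner was held on the barcode at about 6 cm for over 2 s and laid back on its pad, and the plunger is held about 25.6 mm out with the piston edge at the red ring; the first scanner grip missed because the real fingertips sit about 2 cm behind the stated TCP.

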